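# Load two briquettes into a garage camp stove

### The arm

A 6-joint arm with a two-finger parallel gripper is mounted at the origin on the work surface. World frame = base frame: x ahead of the robot, y to its left, z up, the work surface at z = 0. Lengths are in m, angles in rad, forces in N, time in s.
With the tool pointing down it reaches from about 0.35 to 0.975 m from the base axis. Payload 4.9 kg.
Tool frame: the origin (TCP) lies on the mounting face of the last link; the fingertips stand 173 mm ahead of it and the grasp point (between the pads) lies 155 mm ahead of it; z points along the fingers, y is the line along which they close (so a half turn about z gives the same grasp; the last joint's range is limited). The gripper opens to 85 mm and grips with 20 to 120 N. Pads are 22 mm wide; open, the fingers measure 114 mm over their backs; the gripper's body (76 mm by 85 mm) begins 54 mm behind the grasp point. The pads swing forward as they close: fully open they stand 13 mm farther back than shut.
Start: joints at [-1.33, 0.053, 1.613, -0, 1.476, -0.119], TCP at [0.22, -0.585, 0.405] pointing down, gripper open.
Joint ranges: [-3.01, 3.01], [-1.01, 2.22], [0.06, 2.58], [-1.02, 4.17], [0.09, 2.62], [-3.14, 3.14]. Speed limits (rad/s): [2.57, 2.57, 3.14, 3.14, 3.14, 3.14].

### API

Orientations are given as a rotation vector (axis times angle).
In Python, from station import monitor, eyes, finish_job gives the robot as it stands. The module is installed in compiled form; this text tells all that it offers.
- The arm moves only by the tool step_arm, never from a script. Its argument "commands" is a list of rows, each a list of 3 entries, a list of its own where there are three numbers: the opening in per cent of the stroke, from 0 (shut) to 100 (fully open), then the shift along the tool's x, y, z in mm, then the turn about the tool's z in degrees. In form: [[hand, [x, y, z], yaw], ...]. A call has 1 to 12 rows; each row is the pose to reach, as a shift and turn from the pose commanded when the call began, along the tool's axes at that moment; what a row does not reach only later rows make up. A row lasts 1/8 s, in which the tool goes at most 62.5 mm and 10.7 degrees, less where a joint would pass 70% of its speed; a pose out of reach is approached as far as the arm can. A call with a gripper value outside its range is refused whole. The fingers move at their own pace and stop on an object; "squeeze" is the grip in N (left out, the last holds). Time passes only in rows, so rows that repeat a pose let the fingers close. It gives the time, the measured TCP pose, the force, the opening and the grip force at its end, in the units of the state.
- monitor.get_obs(): the state, without advancing time (a new reading comes with each control period).
- eyes.get_image(name): name is "scene" or "top" or "wrist"; returns the picture (400x640x3 uint8, red, green, blue); there is no depth.
- eyes.camera_info(name): a dict with "camera_matrix" (3x3 intrinsics, pixels), "extrinsics" (4x4, takes a point from camera to world coordinates). Camera axes: x right, y down, z forward; pixel columns grow to the right and rows downward; lengths in m; the calibration is good to about 2 mm. The wrist camera is an equidistant fisheye: a pixel r from the principal point sees the ray r / f radians off the axis. A picture is of the moment at which its call begins: read the wrist's pose just before it. camera_info takes no time and is no camera call; for the wrist camera it gives the pose at the moment of the call.
- finish_job(): hands the job in; it is judged then, once.
The state is a dict: "t": time; "q": joint angles; "dq": joint speeds; "effort": joint torques, N m; "tool_pos": TCP position; "tool_rot": TCP orientation; "contact_force": force on the tool from outside, world axes, zero at the start; "wrist_torque": the same for the moment, N m; "opening": finger opening in m; "grip_force": force on a finger pad.
Only numpy, scipy, OpenCV 4.12 (cv2) and the standard library are available. Lean on these libraries where they do the work, as an engineer would, in place of code of your own. Each camera call takes 0.05 s, during which the arm holds its last target. There are 200 camera calls.

### The job

The small camp stove on the bench is cold; get it ready to light. Feed the two pale pressed-wood briquettes lengthwise into its feed tube, one after the other, so that the second pushes the first right up against the back wall of the stove. Leave the second lying on the tray, straight behind and touching the first, its front part in the tube and the rest sticking out, and leave the red painted piece where it lies: paint must not be burnt.

Things in the scene. Friction and masses are not known exactly. Their poses are not given: they have to be found in the camera images.
- briquette_a_center (a point): One of the two briquettes to load (alike, either may go first): octagonal bar of pale pressed sawdust, 120 mm long and 46 mm across its flats, about 0.2 kg, with a dark dimple in each end, lying on a flat on the bench. The point is its centre, 23 mm above the bench; x runs along its length (either end may lead), z points up.
- briquette_b_center (a point): The other briquette to load: octagonal bar of pale pressed sawdust, 120 mm long and 46 mm across its flats, about 0.2 kg, with a dark dimple in each end, lying on a flat on the bench. The point is its centre, 23 mm above the bench; x runs along its length (either end may lead), z points up.
- mouth (a point): Feed tube's mouth: mid-width on the tube's floor, 40 mm above the bench; x points level into the tube, z up. Square black tube of the fixed green stove: 66 mm inside, 4 mm walls, closed at the back 155 mm in. Before the mouth the floor runs on as a flat rimless tray 74 mm wide, 150 mm long, at the same height. A chimney 94 mm wide stands on it 67-163 mm past the mouth, top 196 mm above the bench.
- painted_center (a point): Red painted wooden octagonal bar, same size as the briquettes (120 mm by 46 mm); not to be loaded, stays where it lies. The point is its centre, 23 mm above the bench; x along its length.
Mind the look-alikes: they are no part of the job. Leave any turquoise look-alike of the part that bears briquette_a_center alone. Leave any green or pink look-alike of the part that bears briquette_b_center alone.

How it is judged:
By the outcome, as a careful person would: the job done as asked, in the order asked, and still so for the second after the job is handed in, with the robot touching nothing.
It also fails if it takes over 64 s, if anything falls off the work surface, if the arm or the gripper's body presses on something with over 40 N, if the wrist force passes 120 N, or if a joint passes its speed limit or range.

## Working session

There is one attempt and no reset: what is moved stays moved. The work goes in short steps, Python scripts to look and compute and a tool call to move; the robot and the scene stay as the last step left them, time stands still between calls to the robot, and variables do not carry over. Pictures are saved under pics/ and viewed, at most 10 in all, crops included, and the job is handed in when it is done.

Besides the shell and the picture viewer there is one more tool, called after "Request:" by a JSON object that holds its "name" and its "arguments", one argument or row to a line. step_arm: Moves the arm, as the interface text tells. Its arguments: {"type":"object","properties":{"commands":{"type":"array"},"squeeze":{"type":"number"}},"required":["commands"]}

```bash
mkdir -p pics; cat > h.py <<'E'
import numpy as np, cv2
from station import monitor, eyes, finish_job
from scipy.spatial.transform import Rotation as R
def ray(name,uv,info=None):
    i=info or eyes.camera_info(name);K=np.array(i["camera_matrix"]);E=np.array(i["extrinsics"])
    x=(uv[0]-K[0,2])/K[0,0];y=(uv[1]-K[1,2])/K[1,1]
    if name=="wrist":
        r=np.hypot(x,y);d=np.array([x/r*np.sin(r),y/r*np.sin(r),np.cos(r)]) if r>1e-9 else np.array([0,0,1.])
    else: d=np.array([x,y,1.])
    return E[:3,3],E[:3,:3]@d
def onplane(name,uv,z,info=None):
    o,d=ray(name,uv,info);return o+d*(z-o[2])/d[2]
def save(name,f):
    im=eyes.get_image(name);cv2.imwrite("pics/"+f,cv2.cvtColor(im,cv2.COLOR_RGB2BGR));return im
E
python3 - <<'E'
from h import *
save("top","top0.png");save("scene","sc0.png")
for n in("top","scene","wrist"):
    i=eyes.camera_info(n);print(n,np.round(i["camera_matrix"],1).tolist(),np.round(i["extrinsics"],3).tolist())
o=monitor.get_obs();print(o["t"],o["tool_pos"],o["tool_rot"],R.from_rotvec(o["tool_rot"]).as_matrix().round(3))
E
```

```text
top [[394.3, 0.0, 311.8], [0.0, 394.3, 203.4], [0.0, 0.0, 1.0]] [[0.0, -0.984, 0.18, 0.276], [-1.0, 0.004, 0.023, 0.277], [-0.024, -0.18, -0.983, 1.007], [0.0, 0.0, 0.0, 1.0]]
scene [[410.2, 0.0, 319.6], [0.0, 410.2, 200.2], [0.0, 0.0, 1.0]] [[0.462, 0.565, -0.683, 1.229], [0.887, -0.275, 0.371, -0.121], [0.022, -0.778, -0.629, 0.772], [0.0, 0.0, 0.0, 1.0]]
wrist [[309.7, 0.0, 320.0], [0.0, 309.7, 199.3], [0.0, 0.0, 1.0]] [[0.353, -0.884, -0.308, 0.299], [-0.936, -0.334, -0.114, -0.556], [-0.002, 0.329, -0.944, 0.373], [0.0, 0.0, 0.0, 1.0]]
0.1 [ 0.21999978 -0.58473731  0.40357098] [-3.08905599e+00 -5.61789172e-01  1.79936395e-04] [[ 0.936  0.352 -0.   ]
 [ 0.352 -0.936  0.002]
 [ 0.    -0.002 -1.   ]]
```

View pics/top0.png

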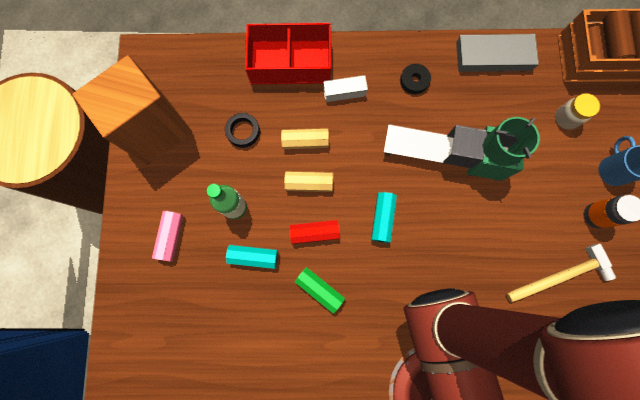

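View pics/sc0.png

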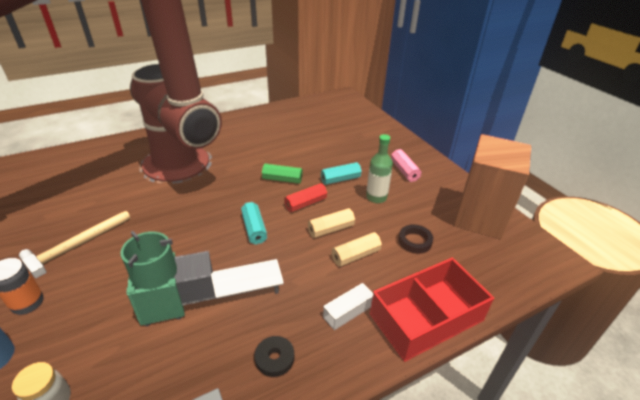

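The top view shows two pale yellow bars at about (305,138) and (309,181). The red bar is at (315,232), and the turquoise, green and pink look-alikes are elsewhere. There is also a white block at (345,89). The stove's white tray is at (417,144), with the tube entering towards image right at (467,146).

The candidates for the briquettes are (305,138), (309,181) and the white block at (345,89). The two yellow bars fit "pale pressed sawdust, octagonal", and the white one is a square block. I'll measure and confirm in a crop.

```bash
python3 - <<'E'
from h import *
im=save("top","top1.png")
hsv=cv2.cvtColor(im,cv2.COLOR_RGB2HSV)
def blobs(m,amin):
    c,_=cv2.findContours(m,cv2.RETR_EXTERNAL,cv2.CHAIN_APPROX_NONE)
    return [x for x in c if cv2.contourArea(x)>amin]
def rep(c,z):
    w=np.array([onplane("top",p[0],z)[:2] for p in c],np.float32)
    r=cv2.minAreaRect(w);b=cv2.boxPoints(r)
    e=b[1]-b[0];f=b[2]-b[1];l=e if np.linalg.norm(e)>np.linalg.norm(f) else f
    print("px",cv2.minAreaRect(c)[0],"ctr",np.round(r[0],4),"size",np.round(r[1],3),"axis deg",round(np.degrees(np.arctan2(l[1],l[0]))%180,1)); return w
m=cv2.inRange(hsv,(15,60,130),(32,200,255)); m[:, :260]=0;m[:,360:]=0;m[:110]=0;m[220:]=0
for c in blobs(m,300): rep(c,0.035)
r=cv2.inRange(hsv,(0,200,120),(6,255,255));r[:200]=0
for c in blobs(r,300): rep(c,0.035)
t=cv2.inRange(hsv,(0,0,150),(179,60,255));t[:,:375]=0;t[:,460:]=0;t[:120]=0;t[175:]=0
for c in blobs(t,500):
    rep(c,0.04);a=cv2.approxPolyDP(c,4,True)[:,0];print(a.tolist(),[np.round(onplane("top",p,0.04)[:2],4).tolist() for p in a])
crop=im[70:240,250:540];cv2.imwrite("pics/crop1.png",cv2.cvtColor(cv2.resize(crop,None,fx=2.7,fy=2.7,interpolation=cv2.INTER_CUBIC),cv2.COLOR_RGB2BGR))
E
```

```text
px (308.04779052734375, 180.5886993408203) ctr [0.5128 0.3094] size [0.123 0.048] axis deg 88.2
px (304.5076904296875, 137.28359985351562) ctr [0.628  0.3185] size [0.048 0.122] axis deg 91.1
px (313.9262390136719, 231.31149291992188) ctr [0.3838 0.2945] size [0.048 0.123] axis deg 96.0
px (418.4302978515625, 143.88746643066406) ctr [0.6065 0.0283] size [0.168 0.075] axis deg 78.9
[[388, 125], [385, 152], [442, 162], [451, 151], [452, 138]] [[0.6574, 0.1033], [0.5851, 0.1134], [0.5578, -0.0288], [0.5865, -0.0531], [0.621, -0.0578]]
```

View pics/crop1.png

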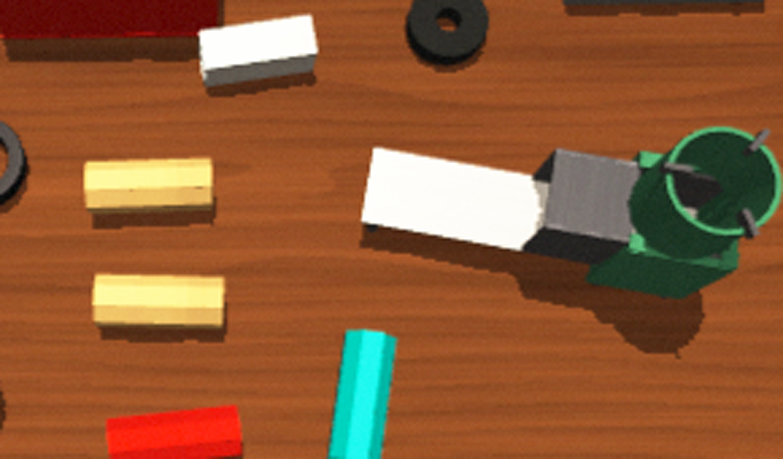

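The crop confirms it. The two octagonal pale yellow bars are the briquettes and the white object is a square-cornered block. The tray is clear, running into the black tube mouth at the right. I'll go above the near briquette, with tool x along +y.

Request:
{"name": "step_arm", "arguments": {
  "commands": [
    [100, [589, -734, -30], -68],
    [100, [589, -734, -30], -68],
    [100, [589, -734, -30], -68],
    [100, [589, -734, -30], -68],
    [100, [589, -734, -30], -68],
    [100, [589, -734, -30], -68],
    [100, [589, -734, -30], -68],
    [100, [589, -734, -30], -68],
    [100, [589, -734, -30], -68],
    [100, [589, -734, -30], -68],
    [100, [589, -734, -30], -68],
    [100, [589, -734, -30], -68]
  ],
  "squeeze": 40
}}

```text
t: 1.65
tool_pos: [0.4533, 0.1297, 0.4286]
tool_rot: [2.247, 2.195, 0.0]
contact_force: [1.0, -0.3, 0.9]
opening: 0.0858
grip_force: 0.0
```

```bash
cat >> h.py <<'E'
def go(x,y,z,deg):
    "row shift/yaw to bring TCP to x,y,z with tool x at world angle deg"
    o=monitor.get_obs();M=R.from_rotvec(o["tool_rot"]).as_matrix()
    a=np.degrees(np.arctan2(M[1,0],M[0,0]));d=np.array([x,y,z])-o["tool_pos"]
    print("t",o["t"],"pos",np.round(o["tool_pos"],4),"ang",round(a,2),"q",np.round(o["q"],2),"shift",np.round(1000*M.T@d,1),"yaw",round((a-deg+180)%360-180,1))
E
python3 -c "
from h import *
go(.513,.309,.40,88.2)"
```

```text
t 1.65 pos [0.4533 0.1297 0.4286] ang 88.65 q [ 0.12 -0.34  1.93 -0.    1.55  0.14] shift [180.7  55.4  28.6] yaw 0.4
```

Request:
{"name": "step_arm", "arguments": {
  "commands": [
    [100, [60, 18, 10], 0],
    [100, [120, 36, 20], 0],
    [100, [180, 55, 28], 0],
    [100, [180, 55, 28], 0],
    [100, [180, 55, 28], 0]
  ]
}}

```text
t: 2.28
tool_pos: [0.5125, 0.3061, 0.4]
tool_rot: [-2.247, -2.195, 0.002]
contact_force: [0.1, 0.4, 0.0]
opening: 0.0854
grip_force: 0.0
```

```bash
python3 - <<'E'
from h import *
go(.513,.334,.40,88.2)
i=eyes.camera_info("wrist");im=save("wrist","w1.png")
hsv=cv2.cvtColor(im,cv2.COLOR_RGB2HSV)
m=cv2.inRange(hsv,(15,60,130),(32,200,255))
c,_=cv2.findContours(m,cv2.RETR_EXTERNAL,cv2.CHAIN_APPROX_NONE)
for x in c:
    if cv2.contourArea(x)<800: continue
    w=np.array([onplane("wrist",p[0],.035,i)[:2] for p in x],np.float32)
    r=cv2.minAreaRect(w);print(np.round(cv2.minAreaRect(x)[0]),np.round(r[0],4),np.round(r[1],3),r[2])
E
```

```text
t 2.275 pos [0.5125 0.3061 0.4   ] ang 88.65 q [ 0.41 -0.01  1.68 -0.    1.47  0.44] shift [27.9 -0.2 -0. ] yaw 0.5
[320. 170.] [0.512  0.3049] [0.126 0.047] 88.51496887207031
[420. 161.] [0.6263 0.315 ] [0.048 0.126] 1.1841543912887573
```

View pics/w1.png

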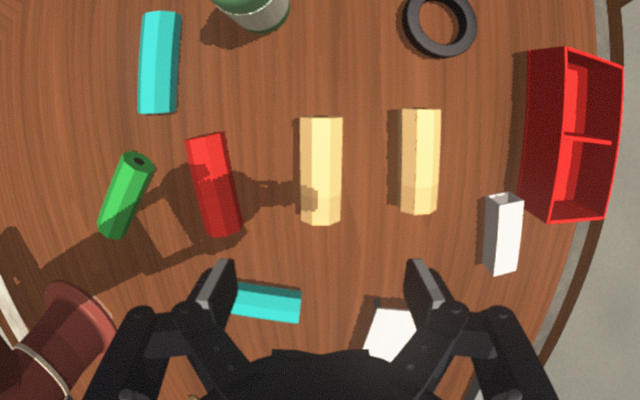

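The wrist view shows the near briquette at (320,170), already aligned between the fingers. The other is at (420,161), and the red one is at (215,185), clear of the path. Now I'll grip the near one towards its rear (+y) end.

Request:
{"name": "step_arm", "arguments": {
  "commands": [
    [100, [26, 0, 50], 0],
    [100, [26, 0, 100], 0],
    [100, [26, 0, 150], 0],
    [100, [26, 0, 190], 0],
    [100, [26, 0, 220], 0],
    [100, [26, 0, 220], 0],
    [40, [26, 0, 220], 0],
    [40, [26, 0, 220], 0],
    [40, [26, 0, 220], 0],
    [40, [26, 0, 220], 0],
    [40, [26, 0, 220], 0]
  ],
  "squeeze": 50
}}

```text
t: 3.7
tool_pos: [0.5143, 0.3325, 0.1833]
tool_rot: [2.247, 2.193, 0.005]
contact_force: [-0.6, -1.6, 6.5]
opening: 0.0453
grip_force: 53.2
```

Request:
{"name": "step_arm", "arguments": {
  "commands": [
    [40, [0, 0, -50], 0],
    [40, [0, 0, -100], 0],
    [40, [0, 0, -150], 0],
    [40, [0, 0, -150], 0]
  ]
}}

```text
t: 4.2
tool_pos: [0.5145, 0.3328, 0.337]
tool_rot: [2.245, 2.192, 0.017]
contact_force: [-0.5, 0.1, -1.9]
opening: 0.0451
grip_force: 53.2
```

```bash
python3 - <<'E'
from h import *
go(.64,.19,.33,79)
def edges(n,f,lo,box):
    im=cv2.imread("pics/"+f);hsv=cv2.cvtColor(im,cv2.COLOR_BGR2HSV)
    m=cv2.inRange(hsv,(0,0,lo),(179,70,255));k=np.zeros_like(m);k[box[1]:box[3],box[0]:box[2]]=255;m&=k
    c=max(cv2.findContours(m,cv2.RETR_EXTERNAL,cv2.CHAIN_APPROX_NONE)[0],key=cv2.contourArea)
    w=np.array([onplane(n,p[0],.04)[:2] for p in c],np.float32)
    d=np.array([-.19,-.982]);e0=np.array([.6213,.1083]);nrm=np.array([.982,-.19])
    s=(w-e0)@d;l=(w-e0)@nrm
    print(n,"s range",s.min(),s.max(),"l",l.min(),l.max())
    for sg in(1,-1):
        k=(s>.015)&(s<.12)&(sg*l>.02)
        if k.sum()<10: continue
        v=cv2.fitLine(w[k],cv2.DIST_HUBER,0,.01,.01).ravel();v=v*np.sign(v[:2]@d) if 0 else v
        u=v[:2]*np.sign(v[:2]@d);p=v[2:]-e0
        print(" side",sg,k.sum(),"angle",np.degrees(np.arctan2(u[1],u[0]))%360,"lat at s=0,.15",[(p-u*((p@d-q)/(u@d)))@nrm for q in(0,.15)])
    k=(s<.01)&(abs(l)<.028);print(" end s",np.median(s[k]),k.sum())
edges("top","top0.png",150,(375,120,460,175))
edges("scene","sc0.png",150,(205,255,290,305))
E
```

```text
t 4.2 pos [0.5145 0.3328 0.337 ] ang 88.63 q [0.45 0.07 1.71 0.   1.35 0.48] shift [-139.8  128.8    7.6] yaw 9.6
top s range -0.0027659591238737235 0.16525240451583864 l -0.03692737004741129 0.03828331457057003
 side 1 41 angle 258.6176971151268 lat at s=0,.15 [np.float64(0.03715215849260041), np.float64(0.03602150766788871)]
 side -1 41 angle 258.9132330119469 lat at s=0,.15 [np.float64(-0.03542339003367004), np.float64(-0.03578030895090403)]
 end s -0.0015365334030032292 20
scene s range -4.7964627647413227e-05 0.15806877484658957 l -0.0380805065186977 0.04252122519888881
 side 1 47 angle 258.7644503886316 lat at s=0,.15 [np.float64(0.04132222595603768), np.float64(0.04057578955417372)]
 side -1 44 angle 258.93974784230954 lat at s=0,.15 [np.float64(-0.0366242986550432), np.float64(-0.03691180158717409)]
 end s 0.0009801936198234424 17
```

```bash
python3 -c "
from h import *
go(.6154,.0707,.30,78.8)"
```

```text
t 4.2 pos [0.5145 0.3328 0.337 ] ang 88.63 q [0.45 0.07 1.71 0.   1.35 0.48] shift [-259.8  106.7   36.7] yaw 9.8
```

Request:
{"name": "step_arm", "arguments": {
  "commands": [
    [40, [-40, 16, 0], 2],
    [40, [-85, 35, 0], 4],
    [40, [-130, 54, 10], 6],
    [40, [-175, 72, 20], 8],
    [40, [-220, 90, 25], 10],
    [40, [-260, 107, 30], 10],
    [40, [-260, 107, 30], 10],
    [40, [-260, 107, 30], 10],
    [40, [-260, 107, 30], 10]
  ]
}}

```text
t: 5.32
tool_pos: [0.6134, 0.0705, 0.2999]
tool_rot: [-2.429, -1.991, 0.001]
contact_force: [-0.7, -0.5, -2.6]
opening: 0.0453
grip_force: 53.1
```

```bash
python3 - <<'E'
from h import *
go(.6154,.0707,.227,78.8)
save("wrist","w2.png");a=save("scene","s2.png")
cv2.imwrite("pics/s2c.png",cv2.cvtColor(cv2.resize(a[150:350,80:380],None,fx=2.6,fy=2.6),cv2.COLOR_RGB2BGR))
E
```

```text
t 5.325 pos [0.6134 0.0705 0.2999] ang 78.69 q [-0.01  0.12  1.72  0.    1.3   0.19] shift [ 0.5  2.  72.9] yaw -0.1
```

View pics/s2c.png

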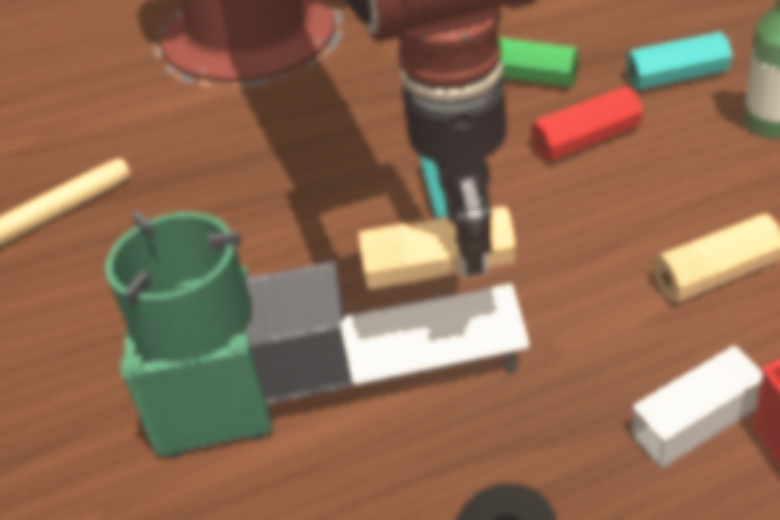

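The scene crop shows the first briquette held level above the tray, in line, with its front short of the tube mouth at (345,320). I'll lower it to the tray and feed it in.

Request:
{"name": "step_arm", "arguments": {
  "commands": [
    [40, [0, 2, 40], 0],
    [40, [0, 2, 72], 0],
    [40, [0, 2, 72], 0],
    [40, [-15, 2, 72], 0],
    [40, [-30, 2, 72], 0],
    [40, [-45, 2, 72], 0],
    [40, [-60, 2, 72], 0],
    [40, [-76, 2, 72], 0],
    [40, [-76, 2, 74], 0],
    [40, [-76, 2, 75], 0]
  ]
}}

```text
t: 6.68
tool_pos: [0.6008, -0.0054, 0.2253]
tool_rot: [-2.431, -1.989, 0.0]
contact_force: [-0.8, 0.2, -2.8]
opening: 0.045
grip_force: 53.3
```

Request:
{"name": "step_arm", "arguments": {
  "commands": [
    [40, [0, 0, 1], 0],
    [40, [0, 0, 2], 0],
    [80, [0, 0, 2], 0],
    [90, [0, 0, 2], 0],
    [100, [0, 0, 2], 0],
    [100, [0, 0, 2], 0],
    [100, [0, 0, -40], 0],
    [100, [0, 0, -90], 0],
    [100, [0, 0, -120], 0],
    [100, [0, 0, -120], 0]
  ]
}}

```text
t: 7.92
tool_pos: [0.6018, -0.0055, 0.3496]
tool_rot: [2.427, 1.987, 0.008]
contact_force: [0.9, 0.9, -0.2]
opening: 0.0857
grip_force: 0.0
```

```bash
python3 -c "
from h import *
go(.627,.317,.345,91.1)"
```

```text
t 7.925 pos [ 0.6018 -0.0055  0.3496] ang 78.62 q [-0.13  0.04  1.72 -0.    1.37  0.07] shift [321.1 -39.    4.5] yaw -12.5
```

Request:
{"name": "step_arm", "arguments": {
  "commands": [
    [100, [50, -6, 0], -2],
    [100, [100, -12, 0], -4],
    [100, [150, -18, 0], -6],
    [100, [200, -24, 0], -8],
    [100, [250, -30, 0], -10],
    [100, [300, -36, 0], -12],
    [100, [321, -39, 0], -12.4],
    [100, [321, -39, 0], -12.4],
    [100, [321, -39, 0], -12.4]
  ]
}}

```text
t: 9.05
tool_pos: [0.6261, 0.3157, 0.3449]
tool_rot: [2.203, 2.24, -0.002]
contact_force: [0.6, -0.8, 0.2]
opening: 0.0854
grip_force: 0.0
```

```bash
python3 - <<'E'
from h import *
i=eyes.camera_info("wrist");im=save("wrist","w3.png");j=save("top","t3.png")
def find(im,n,i,z,amin):
    m=cv2.inRange(cv2.cvtColor(im,cv2.COLOR_RGB2HSV),(15,60,130),(32,200,255))
    for x in cv2.findContours(m,cv2.RETR_EXTERNAL,cv2.CHAIN_APPROX_NONE)[0]:
        if cv2.contourArea(x)<amin: continue
        w=np.array([onplane(n,p[0],z,i)[:2] for p in x],np.float32)
        r=cv2.minAreaRect(w);print(n,np.round(cv2.minAreaRect(x)[0]),np.round(r[0],4),np.round(r[1],3),round(r[2],1))
find(im,"wrist",i,.035,800);find(j,"top",None,.075,200)
go(.627,.324,.18,91.1)
cv2.imwrite("pics/t3c.png",cv2.cvtColor(cv2.resize(j[70:270,260:560],None,fx=2.6,fy=2.6),cv2.COLOR_RGB2BGR))
E
```

```text
wrist [321. 183.] [0.6275 0.3148] [0.047 0.128] 1.4
top [554. 280.] [ 0.2676 -0.2554] [0.025 0.225] 20.8
top [ 90. 230.] [0.3848 0.8323] [0.093 0.049] 15.4
top [436. 142.] [ 0.6    -0.0052] [0.085 0.053] 83.1
top [292. 138.] [0.6131 0.3485] [0.047 0.054] 2.5
top [582. 107.] [ 0.686  -0.3717] [0.065 0.088] 30.0
top [ 76. 130.] [0.6633 0.8974] [0.287 0.388] 8.3
top [128.  71.] [0.7966 0.7722] [0.162 0.075] 75.0
top [401.  16.] [0.9395 0.066 ] [0.058 0.126] 38.2
top [507.  14.] [ 0.9454 -0.2094] [0.084 0.371] 0.1Traceback (most recent call last):
  File "<stdin>", line 9, in <module>
  File "<stdin>", line 7, in find
  File "h.py", line 12, in onplane
    o,d=ray(name,uv,info);return o+d*(z-o[2])/d[2]
        ~~~^^^^^^^^^^^^^^
  File "h.py", line 5, in ray
    i=info or eyes.camera_info(name);K=np.array(i["camera_matrix"]);E=np.array(i["extrinsics"])
              ~~~~~~~~~~~~~~~~^^^^^^
ValueError: time passes only in moves, steps and waits
```

Request:
{"name": "step_arm", "arguments": {
  "commands": [
    [100, [8, 1, 50], 0],
    [100, [8, 1, 100], 0],
    [100, [8, 1, 145], 0],
    [100, [8, 1, 165], 0],
    [100, [8, 1, 165], 0],
    [40, [8, 1, 165], 0],
    [40, [8, 1, 165], 0],
    [40, [8, 1, 165], 0],
    [40, [8, 1, 165], 0],
    [40, [8, 1, 165], 0],
    [40, [8, 1, 165], 0]
  ]
}}

```text
t: 10.52
tool_pos: [0.628, 0.3255, 0.1835]
tool_rot: [2.2, 2.24, 0.006]
contact_force: [-0.6, -0.9, 6.7]
opening: 0.0452
grip_force: 53.8
```

```bash
python3 - <<'E'
import cv2
j=cv2.imread("pics/t3.png");cv2.imwrite("pics/t3c.png",cv2.resize(j[70:270,260:560],None,fx=2.6,fy=2.6))
E
```

```text
(no output)
```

View pics/t3c.png

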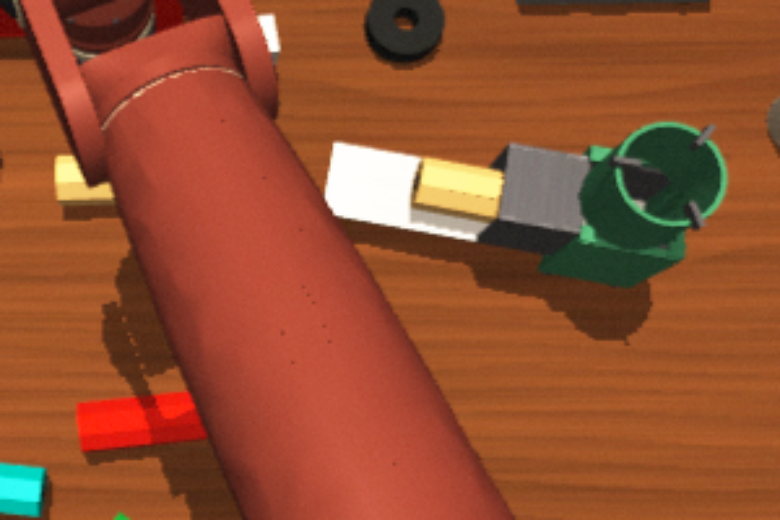

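The crop shows the first briquette at (458,187), straight on the tray with its front in the tube. The second is gripped, so I'll lift it and bring it behind the first.

Request:
{"name": "step_arm", "arguments": {
  "commands": [
    [40, [0, 0, -50], 0],
    [40, [0, 0, -100], 0],
    [40, [0, 0, -120], 0],
    [40, [0, 0, -120], 0]
  ]
}}

```text
t: 11.02
tool_pos: [0.6272, 0.3252, 0.3021]
tool_rot: [2.201, 2.24, 0.004]
contact_force: [0.1, -0.0, -1.2]
opening: 0.0455
grip_force: 53.1
```

```bash
python3 -c "
from h import *
go(.6259,.1237,.30,78.8)"
```

```text
t 11.025 pos [0.6272 0.3252 0.3021] ang 91.02 q [ 0.37  0.31  1.49 -0.    1.33  0.36] shift [-201.5   -4.9    1.9] yaw 12.2
```

Request:
{"name": "step_arm", "arguments": {
  "commands": [
    [40, [-40, -1, 0], 3],
    [40, [-80, -2, 0], 6],
    [40, [-120, -3, 0], 9],
    [40, [-160, -4, 0], 12],
    [40, [-201, -5, 0], 12.2],
    [40, [-201, -5, 0], 12.2],
    [40, [-201, -5, 0], 12.2],
    [40, [-201, -5, 0], 12.2]
  ]
}}

```text
t: 12.02
tool_pos: [0.6251, 0.125, 0.2993]
tool_rot: [-2.425, -1.995, 0.002]
contact_force: [0.3, -0.3, -1.6]
opening: 0.0454
grip_force: 53.0
```

```bash
python3 -c "
from h import *
go(.6259,.1237,.2255,78.8)"
```

```text
t 12.025 pos [0.6251 0.125  0.2993] ang 78.89 q [0.08 0.17 1.67 0.   1.31 0.27] shift [-1.1  1.1 73.8] yaw 0.1
```

Request:
{"name": "step_arm", "arguments": {
  "commands": [
    [40, [0, 1, 40], 0],
    [40, [0, 1, 75], 0],
    [40, [0, 1, 75], 0],
    [40, [-15, 1, 75], 0],
    [40, [-30, 1, 75], 0],
    [40, [-42, 1, 75], 0],
    [40, [-54, 1, 75], 0],
    [40, [-66, 1, 75], 0],
    [40, [-78, 1, 75], 0],
    [40, [-90, 1, 75], 0],
    [40, [-102, 1, 75], 0],
    [40, [-112, 1, 75], 0]
  ]
}}

```text
t: 13.52
tool_pos: [0.6046, 0.0131, 0.2256]
tool_rot: [-2.427, -1.994, 0.0]
contact_force: [0.3, 3.0, -0.3]
opening: 0.045
grip_force: 55.5
```

```bash
python3 - <<'E'
from h import *
go(.6007,-.0039,.224,78.8)
a=save("scene","s4.png")
cv2.imwrite("pics/s4c.png",cv2.cvtColor(cv2.resize(a[150:350,80:380],None,fx=2.6,fy=2.6),cv2.COLOR_RGB2BGR))
E
```

```text
t 13.525 pos [0.6046 0.0131 0.2256] ang 78.8 q [-0.1   0.18  1.79  0.    1.17  0.09] shift [-17.5  -0.5   1.6] yaw 0.0
```

View pics/s4c.png

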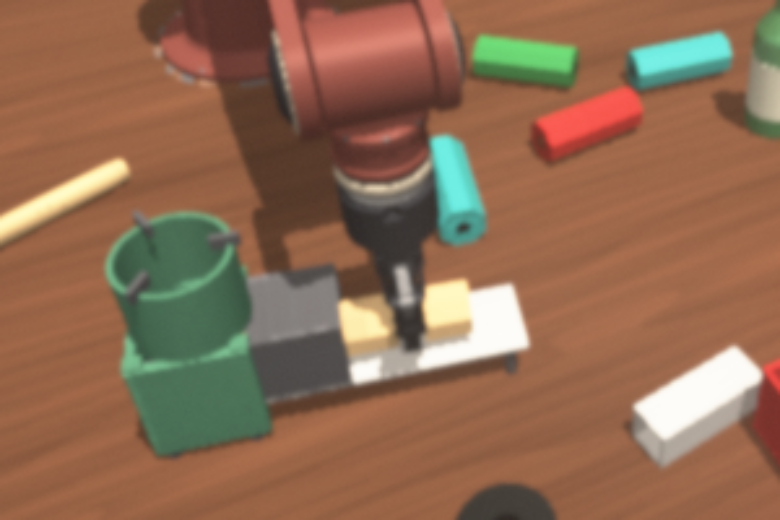

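The crop shows the second briquette held at (410,315), with its front in the tube and the first pushed fully inside. I'll creep forward until the back wall is felt.

Request:
{"name": "step_arm", "arguments": {
  "commands": [
    [40, [-3, 0, 1], 0],
    [40, [-6, 0, 1], 0],
    [40, [-9, 0, 1], 0],
    [40, [-11, 0, 1], 0],
    [40, [-13, 0, 1], 0],
    [40, [-13, 0, 1], 0]
  ]
}}

```text
t: 14.32
tool_pos: [0.6021, 0.001, 0.2244]
tool_rot: [2.427, 1.994, -0.001]
contact_force: [0.7, 1.5, -0.6]
opening: 0.0452
grip_force: 55.4
```

Request:
{"name": "step_arm", "arguments": {
  "commands": [
    [40, [-1, 0, 0], 0],
    [40, [-2, 0, 0], 0],
    [40, [-3, 0, 0], 0],
    [40, [-4, 0, 0], 0],
    [40, [-4, 0, 0], 0]
  ]
}}

```text
t: 14.95
tool_pos: [0.6014, -0.0029, 0.2245]
tool_rot: [-2.427, -1.994, 0.001]
contact_force: [0.4, 1.5, -1.8]
opening: 0.0446
grip_force: 55.4
```

Request:
{"name": "step_arm", "arguments": {
  "commands": [
    [40, [-1, 0, 0], 0],
    [40, [-2, 0, 0], 0],
    [40, [-3, 0, 0], 0],
    [40, [-3, 0, 0], 0]
  ]
}}

```text
t: 15.45
tool_pos: [0.6008, -0.0058, 0.2246]
tool_rot: [-2.427, -1.994, -0.0]
contact_force: [-0.6, 1.7, -2.0]
opening: 0.0455
grip_force: 55.4
```

Request:
{"name": "step_arm", "arguments": {
  "commands": [
    [40, [-1, 0, 0], 0],
    [40, [-2, 0, 0], 0],
    [40, [-3, 0, 0], 0],
    [40, [-3, 0, 0], 0]
  ]
}}

```text
t: 15.95
tool_pos: [0.6006, -0.007, 0.2251]
tool_rot: [-2.425, -1.992, -0.007]
contact_force: [1.8, 10.5, -0.7]
opening: 0.0452
grip_force: 55.4
```

The force rose to 10 N and the advance stalled. One more small push will confirm it.

Request:
{"name": "step_arm", "arguments": {
  "commands": [
    [40, [-1, 0, 0], 0],
    [40, [-2, 0, 0], 0],
    [40, [-2, 0, 0], 0]
  ]
}}

```text
t: 16.32
tool_pos: [0.6005, -0.0077, 0.2254]
tool_rot: [-2.424, -1.991, -0.012]
contact_force: [3.0, 16.2, 0.7]
opening: 0.045
grip_force: 55.5
```

Request:
{"name": "step_arm", "arguments": {
  "commands": [
    [40, [2, 0, 1], 0],
    [40, [2, 0, 2], 0],
    [80, [2, 0, 2], 0],
    [90, [2, 0, 2], 0],
    [100, [2, 0, 2], 0],
    [100, [2, 0, 2], 0],
    [100, [2, 0, -30], 0],
    [100, [2, 0, -80], 0],
    [100, [40, 0, -130], 0],
    [100, [100, 0, -130], 0],
    [100, [160, 0, -130], 0],
    [100, [160, 0, -130], 0]
  ]
}}

```text
t: 17.82
tool_pos: [0.6309, 0.1497, 0.3546]
tool_rot: [-2.422, -2.0, -0.001]
contact_force: [0.1, -0.6, -0.2]
opening: 0.0857
grip_force: 0.0
```

```bash
python3 - <<'E'
from h import *
i=eyes.camera_info("top");j=save("top","t5.png")
m=cv2.inRange(cv2.cvtColor(j,cv2.COLOR_RGB2HSV),(15,60,130),(32,200,255));m[:,:375]=0;m[:,480:]=0;m[:120]=0;m[175:]=0
for x in cv2.findContours(m,cv2.RETR_EXTERNAL,cv2.CHAIN_APPROX_NONE)[0]:
    if cv2.contourArea(x)<100: continue
    w=np.array([onplane("top",p[0],.075,i)[:2] for p in x]);d=np.array([-.194,-.981]);n=np.array([.981,-.194]);e=w-[.5939,-.0382]
    print("s",(e@d).min(),(e@d).max(),"lat",(e@n).min(),(e@n).max(),cv2.minAreaRect(w.astype(np.float32)))
a=np.hstack([cv2.resize(j[70:270,340:540],(400,400)),cv2.resize(save("scene","s5.png")[180:340,100:300],(400,400))])
cv2.imwrite("pics/f5.png",cv2.cvtColor(a,cv2.COLOR_RGB2BGR))
E
```

```text
(no output)
```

View pics/f5.png

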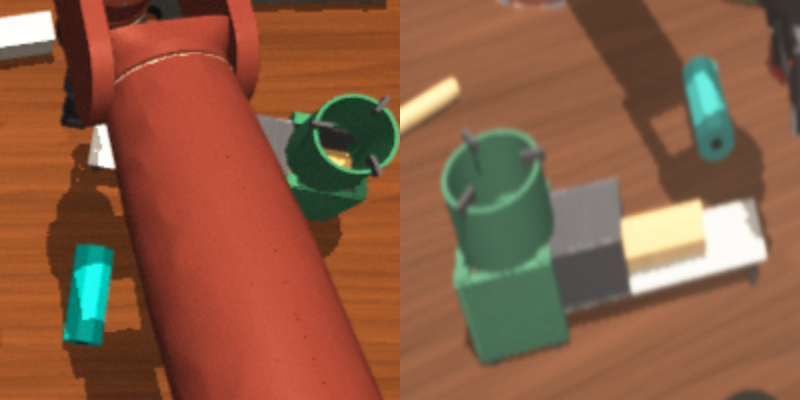

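The left half shows the arm clear of the tray, with the first briquette's pale top visible through the chimney at (340,158). The right half shows the second lying straight in the tray at (663,235), with the rest in the tube. I'll check its rear position from the scene picture.

```bash
python3 - <<'E'
from h import *
i=eyes.camera_info("scene");j=cv2.imread("pics/s5.png")
m=cv2.inRange(cv2.cvtColor(j,cv2.COLOR_BGR2HSV),(12,50,130),(32,200,255));m[:,:200]=0;m[:,270:]=0;m[:250]=0;m[300:]=0
for x in cv2.findContours(m,cv2.RETR_EXTERNAL,cv2.CHAIN_APPROX_NONE)[0]:
    if cv2.contourArea(x)<100: continue
    d=np.array([-.194,-.981]);n=np.array([.981,-.194])
    for z in(.086,.063):
        w=np.array([onplane("scene",p[0],z,i)[:2] for p in x]);e=w-[.5939,-.0382]
        print(z,"s",(e@d).min(),(e@d).max(),"lat",(e@n).min(),(e@n).max(),cv2.minAreaRect(w.astype(np.float32)))
print(monitor.get_obs()["t"])
E
```

```text
0.086 s -0.08866212688484439 0.006141361568865488 lat -0.013931624847545045 0.054385540022283636 ((0.6219003200531006, -0.0017655901610851288), (0.09468907117843628, 0.06801827996969223), 78.32340240478516)
0.063 s -0.09023301561457678 0.007749152615237993 lat -0.035814933864416164 0.03479284703520742 ((0.6015579104423523, 0.00223550945520401), (0.09786389023065567, 0.07029891759157181), 78.3233642578125)
17.925
```

The rear is about 87 mm out, against 85 expected, and it lies straight. A gentle nudge from behind with the shut fingers will make sure of contact.

```bash
python3 -c "
from h import *
go(.6195,.0913,.230,78.8)"
```

```text
t 17.925 pos [0.6308 0.1467 0.3542] ang 78.88 q [ 0.11  0.14  1.61 -0.    1.4   0.31] shift [-56.4  -0.4 124.3] yaw 0.1
```

Request:
{"name": "step_arm", "arguments": {
  "commands": [
    [0, [-30, 0, 0], 0],
    [0, [-56, 0, 0], 0],
    [0, [-56, 0, 0], 0],
    [0, [-56, 0, 40], 0],
    [0, [-56, 0, 80], 0],
    [0, [-56, 0, 110], 0],
    [0, [-56, 0, 124], 0],
    [0, [-56, 0, 124], 0],
    [0, [-64, 0, 124], 0],
    [0, [-70, 0, 124], 0],
    [0, [-76, 0, 124], 0],
    [0, [-76, 0, 124], 0]
  ],
  "squeeze": 20
}}

```text
t: 19.42
tool_pos: [0.6162, 0.0712, 0.2311]
tool_rot: [2.428, 1.993, 0.001]
contact_force: [1.1, 0.5, 0.0]
opening: 0.0003
grip_force: 0.0
```

Request:
{"name": "step_arm", "arguments": {
  "commands": [
    [0, [-3, 0, 0], 0],
    [0, [-6, 0, 0], 0],
    [0, [-9, 0, 0], 0],
    [0, [-11, 0, 0], 0],
    [0, [-11, 0, 0], 0]
  ]
}}

```text
t: 20.05
tool_pos: [0.614, 0.0609, 0.2306]
tool_rot: [-2.428, -1.994, 0.0]
contact_force: [-0.5, 0.0, -0.9]
opening: 0.0
grip_force: 0.0
```

Request:
{"name": "step_arm", "arguments": {
  "commands": [
    [0, [-1, 0, 0], 0],
    [0, [-2, 0, 0], 0],
    [0, [-3, 0, 0], 0],
    [0, [-4, 0, 0], 0],
    [0, [-5, 0, 0], 0],
    [0, [-5, 0, 0], 0]
  ]
}}

```text
t: 20.8
tool_pos: [0.6131, 0.056, 0.2306]
tool_rot: [-2.427, -1.994, 0.0]
contact_force: [-0.6, -0.9, -0.5]
opening: 0.0001
grip_force: 0.0
```

Request:
{"name": "step_arm", "arguments": {
  "commands": [
    [0, [-1, 0, 0], 0],
    [0, [-2, 0, 0], 0],
    [0, [-3, 0, 0], 0],
    [0, [-4, 0, 0], 0],
    [0, [-4, 0, 0], 0]
  ]
}}

```text
t: 21.42
tool_pos: [0.6128, 0.0545, 0.2311]
tool_rot: [-2.425, -1.992, -0.01]
contact_force: [3.5, 12.4, -1.3]
opening: 0.0004
grip_force: 6.3
```

At contact it met firm resistance straight away (12 N, no travel), so both are seated. I'll retreat.

Request:
{"name": "step_arm", "arguments": {
  "commands": [
    [0, [10, 0, 0], 0],
    [0, [40, 0, 0], 0],
    [0, [60, 0, -40], 0],
    [0, [60, 0, -100], 0],
    [0, [60, 0, -150], 0],
    [0, [60, 0, -150], 0],
    [0, [60, 0, -150], 0]
  ]
}}

```text
t: 22.3
tool_pos: [0.6237, 0.1109, 0.38]
tool_rot: [-2.427, -1.994, 0.002]
contact_force: [0.7, -0.4, 0.0]
opening: 0.0
grip_force: 0.0
```

```bash
python3 - <<'E'
from h import *
i=eyes.camera_info("scene");a=save("scene","s6.png")
m=cv2.inRange(cv2.cvtColor(a,cv2.COLOR_RGB2HSV),(12,50,130),(32,200,255));m[:,:200]=0;m[:,270:]=0;m[:250]=0;m[300:]=0
x=max(cv2.findContours(m,cv2.RETR_EXTERNAL,cv2.CHAIN_APPROX_NONE)[0],key=cv2.contourArea)
w=np.array([onplane("scene",p[0],.086,i)[:2] for p in x],np.float32);print(cv2.minAreaRect(w),((w-[.5939,-.0382])@np.array([-.194,-.981])).min())
print(finish_job())
E
```

```text
((0.6215871572494507, -0.002795875072479248), (0.09254436939954758, 0.06821469217538834), 78.32340240478516) -0.08652232888886928
the job is handed in; nothing more can be done
None
```

I handed the job in at about 22 s: both briquettes are in line in the feed tube, the first against the back wall (the push stalled), the second touching behind it with about 86 mm sticking out, and the red piece and look-alikes were never touched.

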